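# Hang a wooden wick in a tin with a spring peg

## Robot

A 7-joint arm with a two-finger parallel gripper is mounted at the origin on the work surface. World frame = base frame: x ahead of the robot, y to its left, z up, the work surface at z = 0. Lengths are in m, angles in rad, forces in N, time in s.
With the tool pointing down it reaches from about 0.35 to 0.9 m from the base axis. Payload 8.1 kg.
Tool frame: the origin (TCP) lies at the very end of the fingers, on their centre line; the grasp point (between the pads) lies 19 mm behind it; z points along the fingers, y is the line along which they close (so a half turn about z gives the same grasp; the last joint's range is limited). The gripper opens to 92 mm and grips with 3 to 60 N. Pads are 19 mm wide; open, the fingers measure 130 mm over their backs; the gripper's body (75 mm by 190 mm) begins 47 mm behind the grasp point.
Start: joints at [1.081, 0.434, 0.025, 1.573, -0.012, 1.134, -0.075], TCP at [0.236, -0.579, 0.227] pointing down, gripper open.
Joint ranges: [-2.62, 2.62], [-0.44, 2.09], [-1.27, 1.32], [0.08, 2.57], [-1.32, 4.46], [0.12, 2], [-2.74, 2.74]. Speed limits (rad/s): [2.22, 2.22, 3.01, 3.01, 3.14, 3.14, 3.14].

## Interface

Orientations are given as a rotation vector (axis times angle).
In Python, from cell import arm gives the robot as it stands.
- The arm moves only by the tool jog_arm, never from a script. Its argument "rows" is a list of rows, each a list of 3 entries, a list of its own where there are three numbers: the shift along the world's x, y, z in cm, then the turn, a rotation vector about the world's x, y, z in degrees, then the opening, from 0 (shut) to 1 (fully open). A call has 1 to 8 rows; each row is the pose to reach, as a shift and turn from the pose commanded when the call began; what a row does not reach only later rows make up. A row lasts 1/8 s, in which the tool goes at most 62.5 mm and 10.7 degrees, less where a joint would pass 70% of its speed; a pose out of reach is approached as far as the arm can. A call with a gripper value outside its range is refused whole. The fingers move at their own pace and stop on an object; "newtons" is the grip in N (left out, the last holds). Time passes only in rows, so rows that repeat a pose let the fingers close. It gives the time, the measured TCP pose, the force, the opening and the grip force at its end, in the units of the state.
- arm.observe(): the state, without advancing time (a new reading comes with each control period).
- arm.get_image(name): name is "side" or "top"; returns a dict with "img" (480x640x3 uint8, red, green, blue), "depth" (480x640 float32, m along the optical axis (not along the pixel's ray), 0 where there is no reading), "fx", "fy", "cx", "cy" (pixels), "rvec" (rotation vector, rad) and "tvec" (3), from world to camera coordinates, as OpenCV has them. Camera axes: x right, y down, z forward; pixel columns grow to the right and rows downward; lengths in m; the calibration is good to about 2 mm. A picture is of the moment at which its call begins.
- arm.sign_off(): hands the job in; it is judged then, once.
The state is a dict: "clock": time; "joints": joint angles; "dq": joint speeds; "joint_efforts": joint torques, N m; "position": TCP position; "ee_rot": TCP orientation; "force": force on the tool from outside, world axes, zero at the start; "ft_torque": the same for the moment, N m; "width": opening from 0.0 (shut) to 1.0 (fully open); "gripper_force": force on a finger pad.
Only numpy, scipy, OpenCV 4.12 (cv2) and the standard library are available. Lean on these libraries where they do the work, as an engineer would, in place of code of your own. Each camera call takes 0.05 s, during which the arm holds its last target. There are 200 camera calls.

## Task

Squeeze the big wooden spring peg open by its handles, put its jaws round the wooden wick that stands in the wooden block, with the peg lying flat on the block, and let it close on the wick and let go. Then pick the peg up again by its shut jaws, so that it keeps its bite, and lift the wick out. Lay the peg across the mouth of the empty tin, resting on the rim on both sides, with the wick hanging upright in the middle of the tin, and leave the tin packed with cardboard standing where it is.

Things in the scene. Friction and masses are not known exactly. Their poses are not given: they have to be found in the camera images.
- peg: Giant wooden clothes-peg with a steel coil spring, lying on its side, 180 mm long, 22 mm high, 100 g; its two prongs lie side by side and open sideways. Origin on its underside, under the coil (the hinge); x along its centre line to the jaws (tips at x = 113 mm), z up. Handles reach back to x = -66 mm, 50 mm wide at the end. Centre of mass about x = 18 mm. Squeezed handles open the jaws; let go, they shut.
- peg_handles (a point): Where to squeeze: midway between the two handles, at half the peg's height, 48 mm behind the coil. The handles are 45 mm wide here over their outer faces at rest and 24 mm squeezed to the stop (jaws fully open), which takes about 5 N at first and 12 N at the stop. Axes as the peg's.
- peg_jaws (a point): Where to pinch the shut jaws to carry the peg: on the centre line at half height, 22 mm ahead of the coil. The outer faces are flat and parallel here, about 32 mm apart with the wick in the bite; pinching them holds the jaws shut. Axes as the peg's.
- peg_bite (a point): The place for the wick between the jaws: on the centre line at half height, 48 mm ahead of the coil (96 mm ahead of peg_handles). Squeezed to the stop, the jaws stand about 25 mm apart here; let go, they shut on the 8 mm wick with about 6 N. Axes as the peg's.
- wick: The wooden wick, a flat wooden stick 14 mm wide (its x), 8 mm thick (its y) and 115 mm tall (its z), standing loosely in the middle slot of the block. The origin is the centre of its foot.
- wick_mid (a point): The wick's centre, half-way up (57.5 mm above its foot). The jaws go on its 8 mm sides, near its top. Axes as the wick's.
- block: Fixed wooden block, 100 x 100 mm, 95 mm high. Origin at the centre of its underside; x points away from the robot. Three slots in its top lie in a row 15 mm off centre towards +x; the wick stands 85 mm deep in the middle one and 30 mm proud of the flat top. The peg can lie on the top with its jaws towards +x and its handles overhanging the -x edge.
- can: The empty open tin, upright and loose: 99 mm outside diameter, 95 mm high, wall 3 mm, floor 3 mm thick. Origin at the centre of its underside, z up. About 150 g.
- can_rim (a point): Centre of the empty tin's mouth, at the height of the rim (95 mm above the table).
- packed_can: A loose tin of the same size as the empty one, packed with a coil of cardboard; it is to be left where it stands (a further packed tin near the back is fixed). Origin at the centre of its underside.
Things that resemble listed ones, but are neither listed nor needed, are in the scene too. Several things have the shape of the block; the one meant has the colours described above. There is more than one size of the peg; the job needs the smaller.

How it is judged:
By the outcome, as a careful person would: the job done as asked, in the order asked, and still so for the second after the job is handed in, with the robot touching nothing.
It also fails if it takes over 58 s, if anything falls off the work surface, if the arm or the gripper's body presses on something with over 40 N, if the wrist force passes 120 N, or if a joint passes its speed limit or range.

## Working session

There is one attempt and no reset: what is moved stays moved. The work goes in short steps, Python scripts to look and compute and a tool call to move; the robot and the scene stay as the last step left them, time stands still between calls to the robot, and variables do not carry over. Pictures are saved under pics/ and viewed, at most 10 in all, crops included, and the job is handed in when it is done.

Besides the shell and the picture viewer there is one more tool, called after "Call:" by a JSON object that holds its "op" and its "data". jog_arm: Moves the arm, as the interface text tells. Its arguments: {"type":"object","properties":{"rows":{"type":"array","items":{"type":"array"}},"newtons":{"type":"number"}},"required":["rows"]}

```bash
mkdir -p pics; cat > h.py <<'E'
import numpy as np, cv2
from cell import arm
def grab(n):
    d=arm.get_image(n); R=cv2.Rodrigues(np.array(d["rvec"],float))[0]; d["R"]=R; d["t"]=np.array(d["tvec"],float).ravel(); return d
def ray(d,u,v,z):
    c=-d["R"].T@d["t"]; r=d["R"].T@np.array([(u-d["cx"])/d["fx"],(v-d["cy"])/d["fy"],1.]); return c+r*(z-c[2])/r[2]
def cloud(d):
    v,u=np.mgrid[:480,:640]; Z=d["depth"]; P=np.stack([(u-d["cx"])/d["fx"]*Z,(v-d["cy"])/d["fy"]*Z,Z],-1)
    W=(P-d["t"])@d["R"]; W[Z==0]=np.nan; return W
def proj(d,p):
    q=d["R"]@np.array(p)+d["t"]; return d["fx"]*q[0]/q[2]+d["cx"],d["fy"]*q[1]/q[2]+d["cy"]
def save(d,name,box=None,k=1):
    im=d["img"][...,::-1]
    if box: im=im[box[1]:box[3],box[0]:box[2]]
    cv2.imwrite("pics/"+name+".png",cv2.resize(im,None,fx=k,fy=k,interpolation=cv2.INTER_CUBIC))
E
python3 - <<'E'
from h import *
for n in("top","side"):
    d=grab(n); save(d,n); np.savez("/tmp/"+n,**d); print(n,d["fx"],-d["R"].T@d["t"],d["R"][2])
print(arm.observe())
E
```

```text
top 439.25075961030734 [0.24170838 0.01731147 0.92928117] [ 0.20926378 -0.01679307 -0.97771502]
side 438.2696700577566 [0.11610899 0.68180766 0.5476584 ] [ 0.35709103 -0.77456647 -0.52204673]
{'clock': 0.1, 'joints': array([ 1.08141143,  0.43512227,  0.02495884,  1.57398497, -0.01160423,
        1.13399642, -0.0751374 ]), 'dq': array([ 0.00050626, -0.00244544,  0.00068539, -0.00088109, -0.0001195 ,
        0.00212332,  0.00012145]), 'joint_efforts': array([ 2.57864209e-03, -6.69133472e+01,  9.88367200e-01, -3.15148222e+01,
       -6.03782851e-02,  3.73984419e-02,  6.63607852e-05]), 'position': array([ 0.23555067, -0.57843135,  0.22605073]), 'ee_rot': array([-3.08176590e+00, -6.03381258e-01,  5.86871709e-04]), 'force': array([-0.32804799,  0.11643582,  0.11503574]), 'ft_torque': array([-3.88680847e-05, -1.80413856e-02, -3.95283165e-02]), 'gripper_force': 0.0, 'width': 1.0023659194626782}
```

```bash
ls
```

```text
h.py
pics
```

View pics/top.png

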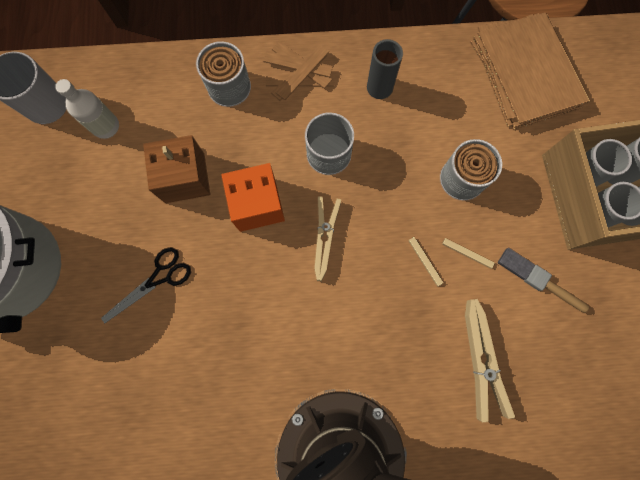

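View pics/side.png

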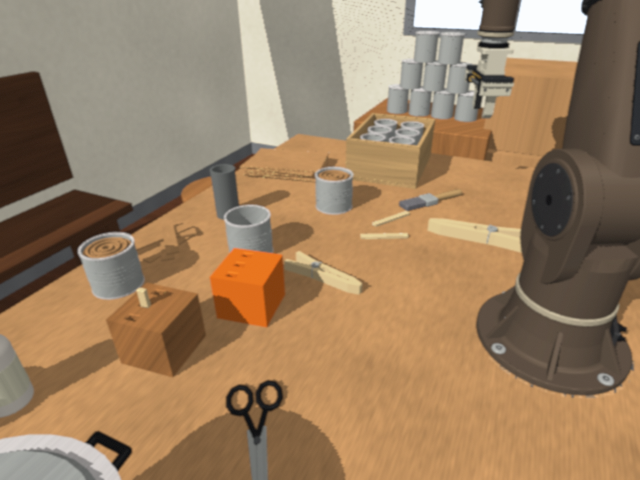

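The top picture shows these candidates:
- **Pegs:** small one at (326,238), large one at (487,360). I take the small one; its coil is at (326,228) and its jaws point down towards the robot.
- **Blocks:** brown wooden block with the wick at (175,168), orange block at (252,197). I take the wooden one.
- **Tins:** empty can at (330,143). The dark tube at (385,70), the grey one at (30,90) and the crate tins are decoys. The loose packed tin is at (470,170) and the fixed one at (225,75).

```bash
cat > m.py <<'E'
from h import *
def pegpose(d,box,z=0.022,pr=True):
    # box u0,v0,u1,v1 ; mask light wood
    hsv=cv2.cvtColor(d["img"],cv2.COLOR_RGB2HSV)
    m=np.zeros((480,640),np.uint8); u0,v0,u1,v1=box
    return hsv,m
E
python3 - <<'E'
from h import *
d=dict(np.load("/tmp/top.npz")); W=cloud(d)
def st(n,m):
    P=W[m&np.isfinite(W[...,2])]; print(n,len(P),"mean",P.mean(0).round(4),"min",P.min(0).round(3),"max",P.max(0).round(3)); return P
v,u=np.mgrid[:480,:640]
def bx(a,b,c,e): return (u>=a)&(u<c)&(v>=b)&(v<e)
# tin
P=st("rim",bx(295,105,365,180)&(W[...,2]>.088)&(W[...,2]<.102))
(c,r)=cv2.minEnclosingCircle((P[:,:2]*1000).astype(np.float32)); print("rim circle",c,r)
P=st("packed",bx(435,130,510,205)&(W[...,2]>.088)); print(cv2.minEnclosingCircle((P[:,:2]*1000).astype(np.float32)))
P=st("block",bx(138,130,214,205)&(W[...,2]>.088)&(W[...,2]<.102)); print(cv2.minAreaRect((P[:,:2]*1000).astype(np.float32)))
st("wick",bx(155,135,185,170)&(W[...,2]>.117))
P=st("orange",bx(216,160,290,235)&(W[...,2]>.085)); print(cv2.minAreaRect((P[:,:2]*1000).astype(np.float32)))
m=bx(305,185,350,290)&(W[...,2]>.012)&(W[...,2]<.04)
P=st("peg",m)
hsv=cv2.cvtColor(d["img"],cv2.COLOR_RGB2HSV); print(hsv[270,320],hsv[230,310],hsv[228,326])
for c in [(323,270),(338,203),(321,200)]: print(W[c[1],c[0]])
print("coil",ray(d,326,228,.022),"wood/orange hsv",hsv[180,175],hsv[200,250])
save(d,"crop",(130,120,370,300),3.3)
E
```

```text
rim 384 mean [ 0.638  -0.0238  0.0942] min [ 0.584 -0.074  0.088] max [0.687 0.026 0.1  ]
rim circle (635.1648559570312, -24.005088806152344) 51.56650161743164
packed 1134 mean [ 0.5561 -0.3175  0.0918] min [ 0.504 -0.368  0.088] max [ 0.605 -0.266  0.099]
((555.05810546875, -317.2205810546875), 51.40480422973633)
block 2271 mean [0.5958 0.299  0.0946] min [0.544 0.244 0.088] max [0.655 0.355 0.102]
((599.0172119140625, 300.109375), (104.06996154785156, 101.34370422363281), 6.713292121887207)
wick 42 mean [0.612  0.3009 0.1231] min [0.605 0.296 0.118] max [0.619 0.307 0.127]
orange 2391 mean [0.5227 0.1405 0.0946] min [0.468 0.083 0.085] max [0.582 0.197 0.1  ]
((524.8934326171875, 140.68589782714844), (101.74119567871094, 99.98313903808594), 9.880681991577148)
peg 900 mean [ 4.364e-01 -3.000e-04  2.210e-02] min [ 0.347 -0.04   0.012] max [0.528 0.024 0.03 ]
[ 18 108 167] [ 14 143  91] [ 19  29 139]
[0.36731136 0.00712355 0.02321203]
[ 0.50931397 -0.03494542  0.02401579]
[0.51949647 0.00090971 0.02075063]
coil [ 0.45659786 -0.00544014  0.022     ] wood/orange hsv [ 12 166 134] [ 10 211 204]
```

View pics/crop.png

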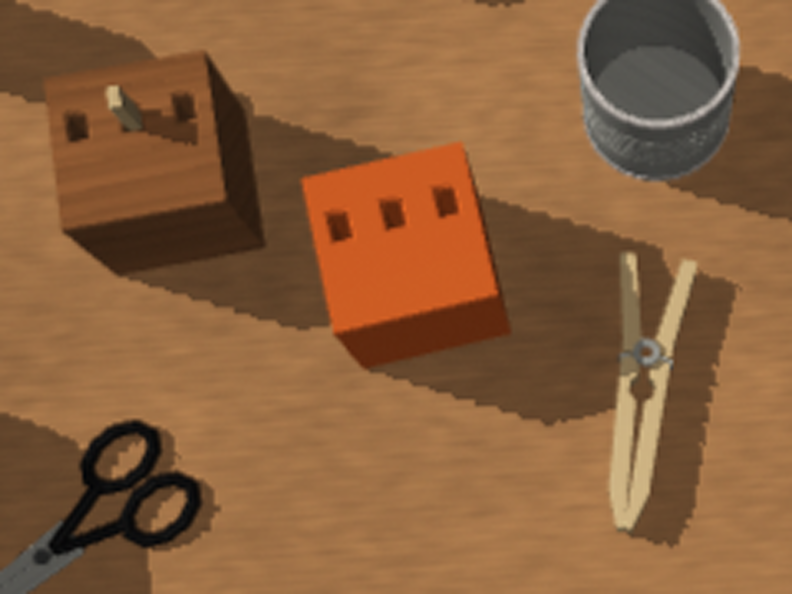

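The crop confirms the small peg (coil at crop (650,352), tips at (624,522)), the wooden block with the wick top at crop (116,92), and the empty tin.

```bash
python3 - <<'E'
from h import *
d=dict(np.load("/tmp/top.npz"))
def g(a,b,z): return ray(d,a/3.3+130-.35,b/3.3+120-.35,z)
for n,a,b,z in [("coil",650,352,.024),("tip",624,524,.022),("hL",628,256,.022),("hR",690,264,.022),("slotL",77,127,.095),("slotR",183,107,.095),("wicktop",116,92,.125),("bcFL",47,80,.095),("bcFR",207,53,.095),("bcNL",65,230,.095),("bcNR",225,203,.095)]: print(n,(g(a,b,z)*1000).round(1))
h=(g(628,256,.022)+g(690,264,.022))/2
t=g(624,524,.022); print("len",np.linalg.norm(h-t),"yaw",np.degrees(np.arctan2(*(t-h)[1::-1])), "coil on line",h+(t-h)*66/179, "handles",h+(t-h)*18/179)
s=dict(np.load("/tmp/side.npz")); Ws=cloud(s); Wt=cloud(d)
hsv=cv2.cvtColor(d["img"],cv2.COLOR_RGB2HSV)
# peg top points from both
for n,W in(("t",Wt),("s",Ws)):
    m=(W[...,2]>.014)&(W[...,2]<.03)&(abs(W[...,0]-.437)<.11)&(abs(W[...,1])<.06)
    P=W[m][:,:2]*1000; print(n,len(P),cv2.minAreaRect(P.astype(np.float32)),P.min(0),P.max(0))
    m=(W[...,2]>.105)&(W[...,2]<.13)&(abs(W[...,0]-.61)<.03)&(abs(W[...,1]-.3)<.03)
    P=W[m]; print(" wick",len(P),P.mean(0),P.min(0),P.max(0))
    m=(W[...,2]>.09)&(W[...,2]<.1)&(abs(W[...,0]-.60)<.08)&(abs(W[...,1]-.3)<.07)
    P=W[m][:,:2]*1000;print(" block",len(P),cv2.minAreaRect(P.astype(np.float32)))
o=arm.observe(); R=cv2.Rodrigues(o["ee_rot"])[0]; print("tool R",R.round(2).tolist(), "y-axis yaw",np.degrees(np.arctan2(R[1,1],R[0,1])))
E
```

```text
coil [459.7  -7.   24. ]
tip [350.5  17.1  22. ]
hL [525.5   2.8  22. ]
hR [517.3 -37.2  22. ]
slotL [607.9 334.7  95. ]
slotR [616.6 270.   95. ]
wicktop [615.3 300.5 125. ]
bcFL [640.1 353.5  95. ]
bcFR [651.3 255.1  95. ]
bcNL [542.2 341.1  95. ]
bcNR [552.7 244.9  95. ]
len 0.1742741396683853 yaw 168.6294731888277 coil on line [ 0.45838757 -0.00456425  0.022     ] handles [ 0.50420307 -0.01377776  0.022     ]
t 894 ((436.2034912109375, -7.030590057373047), (48.1074333190918, 180.7338409423828), 83.55318450927734) [347.48593911 -40.02971671] [528.21924932  23.96914772]
 wick 60 [0.61150528 0.30039592 0.11945723] [0.60477533 0.29638537 0.10548379] [0.6207459  0.30666188 0.1266832 ]
 block 2230 ((599.0172119140625, 300.109375), (104.06996154785156, 101.34370422363281), 6.713292121887207)
s 824 ((437.2184143066406, -3.47760009765625), (51.54708480834961, 180.1856231689453), 83.30846405029297) [348.80168718 -38.79337176] [529.01721604  29.22489455]
 wick 119 [0.61174802 0.30633031 0.11636684] [0.6055223  0.2998794  0.10541501] [0.62047045 0.30986718 0.12466622]
 block 2477 ((599.0509033203125, 302.60205078125), (103.06259155273438, 101.96782684326172), 7.126552581787109)
tool R [[0.93, 0.38, -0.0], [0.38, -0.93, 0.0], [-0.0, -0.0, -1.0]] y-axis yaw -67.84430546775042
```

The peg lies at yaw about 168° with its coil at (0.459,-0.006). The block is at (0.598,0.300) with yaw about 7°, and the wick at (0.613,0.302). The tin is at (0.636,-0.024).

At the peg's handles the gripper body would hit the orange block. I'll first pinch the peg by its jaws with a tilted tool, carry it to clear table and turn it to face +x.

Call:
{"op": "jog_arm", "data": {"rows": [[[1.5, 4.5, 0], [0, 0, -5], 1], [[3.4, 10, 0], [0, 0, -12], 1], [[5.3, 15.5, 0], [0, 0, -20], 1], [[7.2, 21, 0], [0, 0, -28], 1], [[9, 26.5, 0], [0, 0, -33.7], 1], [[11, 32, 0], [0, 0, -33.7], 1], [[12.8, 37.5, -1], [0, 0, -33.7], 1], [[14.6, 43, -3], [0, 0, -33.7], 1]], "newtons": 10}}

```text
clock: 1.1
position: [0.3826, -0.1472, 0.197]
ee_rot: [3.125, -0.316, 0.003]
force: [1.9, -1.3, -0.6]
width: 0.999
gripper_force: 0.0
```

Call:
{"op": "jog_arm", "data": {"rows": [[[1.8, 5.2, -2], [-0.6, -2.9, 0], 0.9], [[3.2, 9.5, -4], [-1.2, -5.9, 0], 0.9], [[4.3, 12.6, -6], [-2, -9.8, 0], 0.9], [[4.8, 14, -8], [-2.6, -12.7, 0], 0.9], [[4.9, 14.3, -10], [-3, -14.7, 0], 0.9], [[4.9, 14.3, -11], [-3, -14.7, 0], 0.9], [[4.9, 14.3, -11], [-3, -14.7, 0], 0.9]]}}

```text
clock: 1.98
position: [0.43, -0.0057, 0.086]
ee_rot: [3.073, -0.309, 0.402]
force: [-0.7, -0.3, 0.5]
width: 0.898
gripper_force: 0.0
```

```bash
python3 - <<'E'
from h import *
d=grab("top"); o=arm.observe(); print(o["position"],o["joints"].round(2),o["clock"])
R=cv2.Rodrigues(o["ee_rot"])[0]; print(R.round(3).tolist())
W=cloud(d)
save(d,"a1",(220,150,420,300),4)
E
```

```text
[ 0.4305121  -0.00579062  0.08659764] [-0.05  0.23 -0.17  2.39  0.47  0.31 -2.42] 2.025
[[0.947, -0.2, 0.253], [-0.193, -0.98, -0.052], [0.258, 0.0, -0.966]]
```

View pics/a1.png

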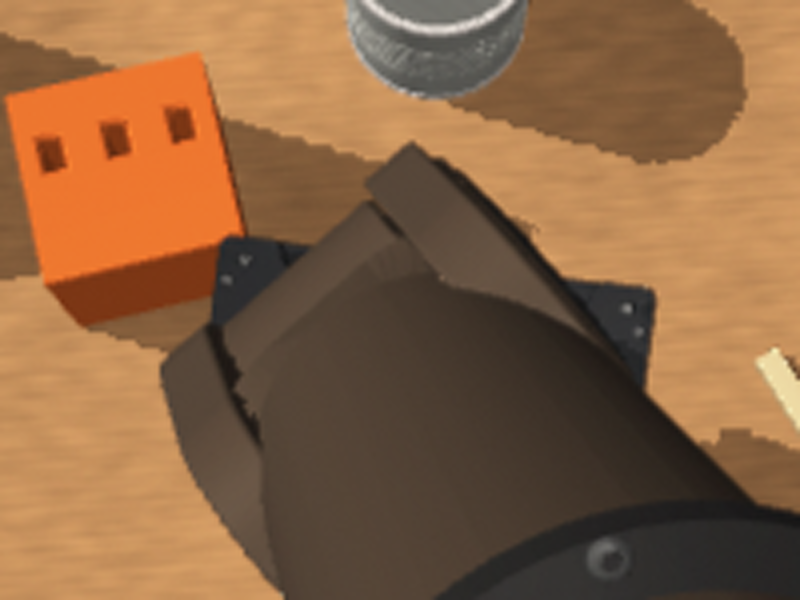

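The view shows the gripper over the peg. The corner of its body (crop (225,240)) is beside the orange block, and I work out about 17 mm of clearance in x. I go down slowly.

Call:
{"op": "jog_arm", "data": {"rows": [[[0, 0, -1.5], [0, 0, 0], 0.9], [[0, 0, -3], [0, 0, 0], 0.9], [[0, 0, -4.5], [0, 0, 0], 0.9], [[0, 0, -6], [0, 0, 0], 0.9], [[0, 0, -7], [0, 0, 0], 0.9], [[0, 0, -7.9], [0, 0, 0], 0.9], [[0, 0, -7.9], [0, 0, 0], 0.9]]}}

```text
clock: 2.9
position: [0.4365, -0.006, 0.0204]
ee_rot: [3.076, -0.314, 0.377]
force: [-0.1, 0.6, 0.0]
width: 0.898
gripper_force: 0.0
```

Call:
{"op": "jog_arm", "data": {"rows": [[[0, 0, 0], [0, 0, 0], 0.5], [[0, 0, 0], [0, 0, 0], 0.3], [[0, 0, 0], [0, 0, 0], 0.1], [[0, 0, 0], [0, 0, 0], 0.1], [[0, 0, 0], [0, 0, 0], 0.1], [[0, 0, 0], [0, 0, 0], 0.1]], "newtons": 10}}

```text
clock: 3.65
position: [0.4358, -0.0059, 0.0202]
ee_rot: [3.076, -0.31, 0.376]
force: [0.9, 0.6, 1.0]
width: 0.317
gripper_force: 10.0
```

Call:
{"op": "jog_arm", "data": {"rows": [[[0, 0, 0], [0, 0, 0], 0.7], [[0, 0, 0], [0, 0, 0], 0.7], [[0, 0, 0.5], [0.6, 2.9, 0], 0.7], [[0, 0, 0.5], [1.4, 6.9, 0], 0.7], [[0, 0, 0], [1.4, 6.9, 0], 0.7], [[0, 0, 0], [1.4, 6.9, 0], 0.7]]}}

```text
clock: 4.4
position: [0.435, -0.0066, 0.0193]
ee_rot: [3.103, -0.314, 0.187]
force: [-0.7, 1.1, 0.4]
width: 0.7
gripper_force: 0.0
```

```bash
python3 - <<'E'
from h import *
o=arm.observe(); print(o["position"],o["joints"].round(2),o["clock"],o["force"])
R=cv2.Rodrigues(o["ee_rot"])[0]; print(R.round(3).tolist())
E
```

```text
[ 0.43495893 -0.00663876  0.01933009] [ 0.13  0.44 -0.35  2.31  0.59  0.36 -2.5 ] 4.4 [-0.66641041  1.06236707  0.40802355]
[[0.973, -0.201, 0.117], [-0.199, -0.98, -0.029], [0.121, 0.004, -0.993]]
```

Call:
{"op": "jog_arm", "data": {"rows": [[[-0.2, 0, -0.5], [0, 0, 0], 0.7], [[-0.4, 0, -1.0], [0, 0, 0], 0.7], [[-0.4, 0, -1.4], [0, 0, 0], 0.7], [[-0.4, 0, -1.4], [0, 0, 0], 0.7]]}}

```text
clock: 4.9
position: [0.4315, -0.0057, 0.0058]
ee_rot: [3.105, -0.311, 0.187]
force: [0.1, -0.3, 0.8]
width: 0.702
gripper_force: 0.0
```

Call:
{"op": "jog_arm", "data": {"rows": [[[0, 0, 0], [0, 0, 0], 0.5], [[0, 0, 0], [0, 0, 0], 0.3], [[0, 0, 0], [0, 0, 0], 0.1], [[0, 0, 0], [0, 0, 0], 0.1], [[0, 0, 0], [0, 0, 0], 0.1]]}}

```text
clock: 5.52
position: [0.4318, -0.0061, 0.0062]
ee_rot: [3.105, -0.313, 0.188]
force: [-0.2, -0.9, 1.8]
width: 0.33
gripper_force: 10.0
```

Call:
{"op": "jog_arm", "data": {"rows": [[[0, 0, 1.5], [0, 0, 0], 0.1], [[0, 0, 4], [0, 0, 0], 0.1], [[0, 0, 7], [0.7, 3.4, 0], 0.1], [[0, 0, 10], [1.4, 6.8, 0], 0.1], [[1, -1, 12], [1.4, 6.8, 0], 0.1], [[1, -1, 12], [1.4, 6.8, 0], 0.1]]}}

```text
clock: 6.28
position: [0.4431, -0.0167, 0.127]
ee_rot: [3.122, -0.317, 0.003]
force: [0.0, 0.0, -2.0]
width: 0.327
gripper_force: 10.0
```

Call:
{"op": "jog_arm", "data": {"rows": [[[0.5, -0.5, 0], [0, 0, 8], 0.1], [[1, -1, 0], [0, 0, 17], 0.1], [[1.5, -1.5, 0], [0, 0, 26], 0.1], [[2, -2, 0], [0, 0, 35], 0.1], [[2.5, -2.5, 0], [0, 0, 44], 0.1], [[3, -3, 0], [0, 0, 53], 0.1], [[3.5, -3.5, 0], [0, 0, 62], 0.1], [[4, -4, 0], [0, 0, 70], 0.1]]}}

```text
clock: 7.28
position: [0.4806, -0.0556, 0.1248]
ee_rot: [2.735, 1.542, -0.001]
force: [0.1, 0.7, -0.9]
width: 0.325
gripper_force: 10.0
```

Call:
{"op": "jog_arm", "data": {"rows": [[[0, 0, 0], [0, 0, 9], 0.1], [[0, 0, 0], [0, 0, 18], 0.1], [[0, 0, 0], [0, 0, 27], 0.1], [[0, 0, 0], [0, 0, 36], 0.1], [[0, 0, 0], [0, 0, 45], 0.1], [[0, 0, 0], [0, 0, 54], 0.1], [[0, 0, 0], [0, 0, 63], 0.1], [[0, 0, 0], [0, 0, 70], 0.1]]}}

```text
clock: 8.28
position: [0.4805, -0.0554, 0.1248]
ee_rot: [-1.356, -2.833, -0.004]
force: [0.2, 0.4, -1.5]
width: 0.327
gripper_force: 10.0
```

Call:
{"op": "jog_arm", "data": {"rows": [[[0, 0, 0], [0, 0, 9], 0.1], [[0, 0, 0], [0, 0, 18], 0.1], [[0, 0, 0], [0, 0, 27], 0.1], [[0, 0, 0], [0, 0, 36], 0.1], [[0, 0, 0], [0, 0, 44], 0.1], [[0, 0, 0], [0, 0, 51.5], 0.1], [[0, 0, 0], [0, 0, 51.5], 0.1], [[0, 0, 0], [0, 0, 51.5], 0.1]]}}

```text
clock: 9.28
position: [0.4812, -0.0557, 0.1255]
ee_rot: [-0.003, -3.141, -0.005]
force: [-0.1, -0.4, -1.6]
width: 0.327
gripper_force: 10.0
```

```bash
python3 - <<'E'
from h import *
d=grab("top"); o=arm.observe(); print(o["position"],o["joints"].round(2),o["clock"],o["width"])
R=cv2.Rodrigues(o["ee_rot"])[0]; print(R.round(3).tolist(),"yyaw",np.degrees(np.arctan2(R[1,1],R[0,1])))
d=grab("side");save(d,"a2",(200,180,600,400),2)
E
```

```text
[ 0.48135575 -0.05573414  0.12571834] [ 0.87  0.66 -1.24  1.97  0.72  1.06  0.87] 9.325 0.32843735693456955
[[-1.0, 0.002, -0.0], [0.002, 1.0, 0.003], [0.0, 0.003, -1.0]] yyaw 89.9055869509543
```

View pics/a2.png

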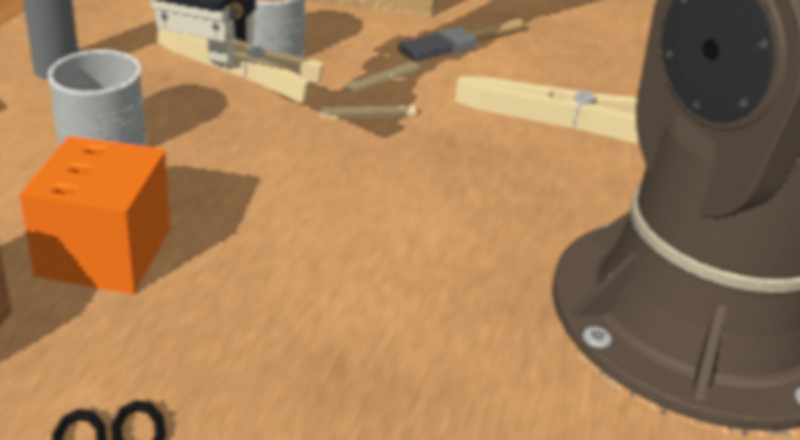

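The side view shows the peg held by its jaws, handles towards the robot. I tilt the tool back by 7° so the peg is level, lower it and release it.

Call:
{"op": "jog_arm", "data": {"rows": [[[0, -0.5, -2.5], [0, 3.5, 0], 0.1], [[0, -1, -5], [0, 6.9, 0], 0.1], [[0, -1, -7.5], [0, 6.9, 0], 0.1], [[0, -1, -9.5], [0, 6.9, 0], 0.1], [[0, -1, -11], [0, 6.9, 0], 0.1], [[0, -1, -11.7], [0, 6.9, 0], 0.1], [[0, -1, -11.8], [0, 6.9, 0], 0.1]]}}

```text
clock: 10.25
position: [0.4818, -0.0659, 0.0082]
ee_rot: [0.0, -3.022, -0.005]
force: [-0.3, 0.2, -0.6]
width: 0.33
gripper_force: 10.0
```

Call:
{"op": "jog_arm", "data": {"rows": [[[0, 0, 0], [0, 0, 0], 0.35], [[0, 0, 0], [0, 0, 0], 0.5], [[0, 0, 0], [0, 0, 0], 0.6], [[0, 0, 2], [0, 0, 0], 0.6], [[0, 0, 5], [0, -3.5, 0], 0.6], [[-2, 0, 9], [0, -6.9, 0], 0.8], [[-5, 0, 12], [0, -6.9, 0], 1], [[-7.5, 0, 12], [0, -6.9, 0], 1]]}}

```text
clock: 11.25
position: [0.407, -0.0655, 0.1309]
ee_rot: [-0.001, 3.137, 0.002]
force: [0.6, -0.3, -0.1]
width: 0.876
gripper_force: 0.0
```

```bash
python3 - <<'E'
from h import *
d=grab("top"); o=arm.observe(); print(o["position"],o["joints"].round(2),o["clock"],o["width"])
R=cv2.Rodrigues(o["ee_rot"])[0]; print(R.round(3).tolist(),"yyaw",np.degrees(np.arctan2(R[1,1],R[0,1])))
s=grab("side"); np.savez("/tmp/s2",**s); np.savez("/tmp/t2",**d)
print("proj side",[np.round(proj(s,p),0) for p in [(.453,-.066,.02),(.566,-.066,.02),(.39,-.066,.02)]])
a=cv2.resize(d["img"][170:290,280:420],None,fx=3.8,fy=3.8)[:456]; b=cv2.resize(s["img"][120:264,230:340],None,fx=2.4,fy=2.4)
h=min(a.shape[0],b.shape[0]); cv2.imwrite("pics/a3.png",np.hstack([a[:h],b[:h]])[...,::-1])
E
```

```text
[ 0.40309922 -0.06584336  0.12958137] [ 0.99  0.5  -1.24  2.13  0.6   0.93  0.98] 11.3 0.9205820916728997
[[-1.0, -0.002, -0.0], [-0.002, 1.0, -0.0], [0.0, -0.0, -1.0]] yyaw 90.0944867668093
proj side [array([330., 251.]), array([286., 240.]), array([357., 258.])]
```

View pics/a3.png

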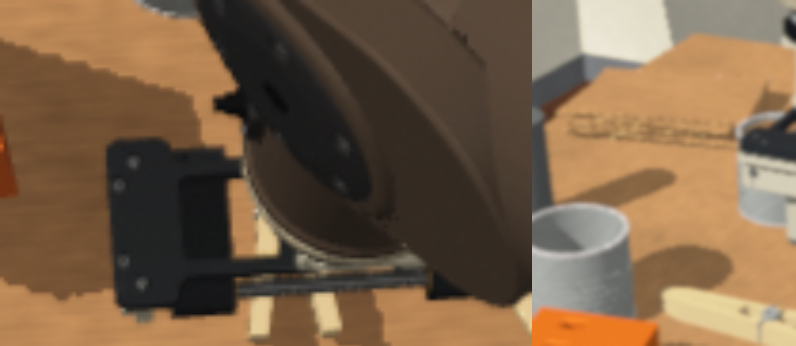

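The left half (top view) shows the handle ends at crop (262,332) and (330,326). The right half (side view) shows the tip at (668,297) and the coil at (772,312), which matches the prediction.

```bash
python3 - <<'E'
from h import *
d=dict(np.load("/tmp/t2.npz")); s=dict(np.load("/tmp/s2.npz"))
for p in [(258,335),(330,330)]: print("h",ray(d,280+p[0]/3.8,170+p[1]/3.8,.022)*1000)
for p in [(668,297),(772,310)]: print("s",ray(s,230+(p[0]-532)/2.4,120+p[1]/2.4,.022)*1000)
W=cloud(s); m=(W[...,2]>.014)&(W[...,2]<.03)&(abs(W[...,0]-.47)<.13)&(abs(W[...,1]+.066)<.05)
P=W[m]*1000; print(len(P),P.min(0),P.max(0))
for a in range(380,590,15):
    Q=P[(P[:,0]>=a)&(P[:,0]<a+15)]
    if len(Q): print(a,len(Q),Q[:,1].min().round(),Q[:,1].max().round(),((Q[:,1].min()+Q[:,1].max())/2).round(1))
E
```

```text
h [388.77889093 -46.5682431   22.        ]
h [388.83049923 -86.3724528   22.        ]
s [555.38823154 -51.50037192  22.        ]
s [455.93875203 -71.34608527  22.        ]
738 [390.23066844 -90.76378296  14.01315955] [593.16663867 -16.13164875  29.36104435]
380 24 -91.0 -37.0 -64.0
395 66 -88.0 -38.0 -62.6
410 72 -87.0 -41.0 -63.8
425 67 -86.0 -43.0 -64.4
440 74 -82.0 -46.0 -63.9
455 59 -81.0 -46.0 -63.3
470 51 -79.0 -47.0 -63.2
485 62 -77.0 -47.0 -62.4
500 59 -79.0 -48.0 -63.9
515 56 -77.0 -49.0 -62.9
530 53 -80.0 -48.0 -64.2
545 44 -79.0 -51.0 -64.9
560 22 -69.0 -57.0 -62.6
575 23 -37.0 -16.0 -26.3
```

Call:
{"op": "jog_arm", "data": {"rows": [[[0.3, 0.1, -3], [0, 0, 0], 1], [[0.3, 0.1, -6], [0, 0, 0], 1], [[0.3, 0.1, -8.5], [0, 0, 0], 1], [[0.3, 0.1, -10.5], [0, 0, 0], 1], [[0.3, 0.1, -12], [0, 0, 0], 1], [[0.3, 0.1, -12.6], [0, 0, 0], 1], [[0.3, 0.1, -12.6], [0, 0, 0], 1]], "newtons": 25}}

```text
clock: 12.22
position: [0.4102, -0.0647, 0.0023]
ee_rot: [-0.001, 3.141, 0.005]
force: [0.4, -0.1, 0.2]
width: 1.0
gripper_force: 0.0
```

Call:
{"op": "jog_arm", "data": {"rows": [[[0, 0, 0], [0, 0, 0], 0.5], [[0, 0, 0], [0, 0, 0], 0.4], [[0, 0, 0], [0, 0, 0], 0.3], [[0, 0, 0], [0, 0, 0], 0.2], [[0, 0, 0], [0, 0, 0], 0.2], [[0, 0, 0], [0, 0, 0], 0.2], [[0, 0, 0], [0, 0, 0], 0.2]]}}

```text
clock: 13.1
position: [0.4098, -0.0648, 0.0022]
ee_rot: [-0.001, 3.141, 0.006]
force: [0.0, 1.0, 1.5]
width: 0.293
gripper_force: 13.5
```

Call:
{"op": "jog_arm", "data": {"rows": [[[0, 0, 1], [0, 0, 0], 0.2], [[0, 0, 3.5], [0, 0, 0], 0.2], [[0, 0, 7], [0, 0, 0], 0.2], [[0, 0, 11], [0, 0, 0], 0.2], [[0, 0, 15], [0, 0, 0], 0.2], [[0, 1, 17], [0, 0, 0], 0.2], [[1, 4, 17.5], [0, 0, 1], 0.2], [[2, 7, 17.5], [0, 0, 2], 0.2]]}}

```text
clock: 14.1
position: [0.4299, 0.0054, 0.1781]
ee_rot: [-0.054, 3.14, 0.004]
force: [-0.2, 0.7, -1.0]
width: 0.255
gripper_force: 24.9
```

Call:
{"op": "jog_arm", "data": {"rows": [[[1, 4, 0], [0, 0, 0], 0.2], [[2.3, 8, 0], [0, 0, 1], 0.2], [[3.6, 12, 0], [0, 0, 2], 0.2], [[4.9, 16, 0], [0, 0, 3], 0.2], [[6.2, 20, 0], [0, 0, 4], 0.2], [[7.2, 24, 0], [0, 0, 5], 0.2], [[7.8, 26.5, 0], [0, 0, 5], 0.2], [[8, 28, 0], [0, 0, 5], 0.2]]}}

```text
clock: 15.1
position: [0.5093, 0.2863, 0.1774]
ee_rot: [0.194, -3.135, -0.006]
force: [-0.3, 0.4, -0.2]
width: 0.26
gripper_force: 24.9
```

Call:
{"op": "jog_arm", "data": {"rows": [[[0.4, 0.2, 0], [0, 0, 0], 0.2], [[0.6, 0.3, 0], [0, 0, 0], 0.2]]}}

```text
clock: 15.35
position: [0.5161, 0.2867, 0.1771]
ee_rot: [0.19, -3.136, -0.004]
force: [-0.2, 0.2, -0.8]
width: 0.257
gripper_force: 24.9
```

```bash
python3 - <<'E'
from h import *
d=grab("top"); o=arm.observe(); print(o["position"],o["joints"].round(2),o["clock"],o["width"],o["gripper_force"])
R=cv2.Rodrigues(o["ee_rot"])[0]; print("yyaw",np.degrees(np.arctan2(R[1,1],R[0,1])))
s=grab("side"); np.savez("/tmp/s3",**s); np.savez("/tmp/t3",**d)
a=cv2.resize(d["img"][90:240,100:300],None,fx=2,fy=2); b=cv2.resize(s["img"][170:370,60:260],None,fx=2,fy=2)
cv2.imwrite("pics/a4.png",np.hstack([np.vstack([a,a[:100]*0]),b])[...,::-1])
E
```

```text
[0.51640582 0.28673674 0.17706875] [ 0.07  0.65 -1.05  1.67  0.6   1.18  0.57] 15.4 0.26226014616080107 24.93358802050352
yyaw 96.92524072163891
```

View pics/a4.png

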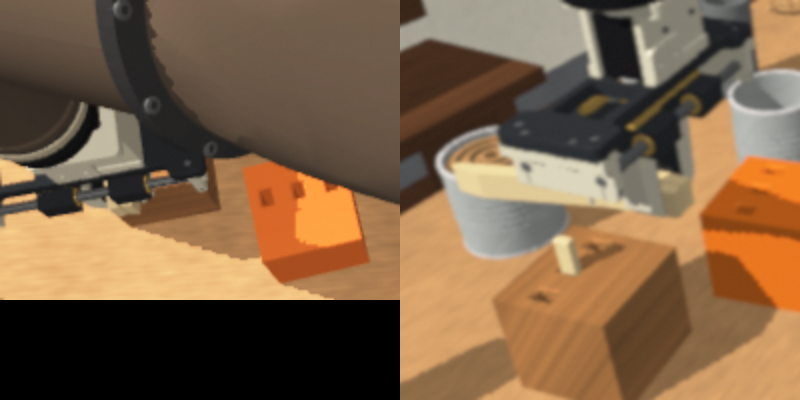

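The top view is hidden by the arm. The side view shows the open peg with its left tip at crop (457,180) and the wick at (566,255). I measure the peg from the side depth.

```bash
python3 - <<'E'
from h import *
s=dict(np.load("/tmp/s3.npz")); W=cloud(s)
hsv=cv2.cvtColor(s["img"],cv2.COLOR_RGB2HSV)
T=np.array([.5164,.2867,.177]); a=np.radians(7); Rz=np.array([[np.cos(a),np.sin(a),0],[-np.sin(a),np.cos(a),0],[0,0,1]])
v,u=np.mgrid[:480,:640]
box=(u>60)&(u<260)&(v>240)&(v<285)
m=box&(hsv[...,2]>130)&(hsv[...,1]>50)&(hsv[...,1]<150)&(W[...,2]>.15)&(W[...,2]<.215)
L=(W-T)@Rz.T*1000
P=L[m]; print(len(P))
for x in range(-40,200,12):
    Q=P[(P[:,0]>=x)&(P[:,0]<x+12)]
    if len(Q)>3: print(x,len(Q),"y",Q[:,1].min().round(),Q[:,1].max().round(),"z",Q[:,2].min().round(1),Q[:,2].max().round(1))
mw=(W[...,2]>.105)&(W[...,2]<.14)&(abs(W[...,0]-.612)<.03)&(abs(W[...,1]-.302)<.03)
print("wick in TCP frame",L[mw].mean(0), np.median(W[mw],0))
# left tip in image as ray at height: vertical edge
print("tip pixel", 60+(457-400)/2, 170+(168)/2, (ray(s,88.5,254,.177-.003+.022)-T)@Rz.T*1000,(ray(s,88.5,267.5,.177-.003)-T)@Rz.T*1000)
E
```

```text
1130
-28 136 y -9.0 13.0 z -4.7 19.3
-16 147 y -29.0 28.0 z -4.0 35.5
-4 44 y -12.0 28.0 z -1.9 19.8
8 13 y -11.0 31.0 z -2.9 17.8
20 18 y 13.0 15.0 z -4.1 5.8
32 25 y 13.0 16.0 z -4.4 2.6
44 33 y 14.0 20.0 z -3.4 5.0
56 41 y 16.0 21.0 z -5.2 7.1
68 45 y 19.0 22.0 z -4.0 7.9
80 53 y 19.0 24.0 z -4.4 8.6
92 65 y 23.0 28.0 z -4.8 10.8
104 106 y 17.0 28.0 z -4.2 18.6
116 132 y 16.0 32.0 z -4.7 19.5
128 119 y 18.0 33.0 z -4.2 19.1
140 91 y 20.0 33.0 z -4.8 18.3
152 62 y 22.0 31.0 z -4.7 18.3
wick in TCP frame [ 96.97455759   7.92164436 -60.78480896] [0.61067391 0.30728468 0.11630031]
tip pixel 88.5 254.0 [150.59866542  32.16897492  19.        ] [154.28546808  36.62374587  -3.        ]
```

Call:
{"op": "jog_arm", "data": {"rows": [[[0.3, 0.25, 0], [0, 0, 0], 0.2], [[0.55, 0.45, -1], [0, 0, 0], 0.2], [[0.55, 0.45, -2.5], [0, 0, 0], 0.2], [[0.55, 0.45, -4], [0, 0, 0], 0.2], [[0.55, 0.45, -5], [0, 0, 0], 0.2], [[0.55, 0.45, -6], [0, 0, 0], 0.2], [[0.55, 0.45, -6], [0, 0, 0], 0.2]]}}

```text
clock: 16.32
position: [0.5209, 0.2922, 0.1163]
ee_rot: [0.192, -3.135, -0.004]
force: [-0.3, 0.1, -0.8]
width: 0.257
gripper_force: 24.9
```

```bash
python3 - <<'E'
from h import *
s=grab("side"); o=arm.observe(); print(o["position"],o["force"],o["ft_torque"])
save(s,"a5",(60,200,230,340),4.4)
E
```

```text
[0.52112446 0.29254286 0.1169489 ] [-0.70336642 -0.51031102 -0.81965234] [ 0.14925736 -0.1174122  -0.00901049]
```

View pics/a5.png

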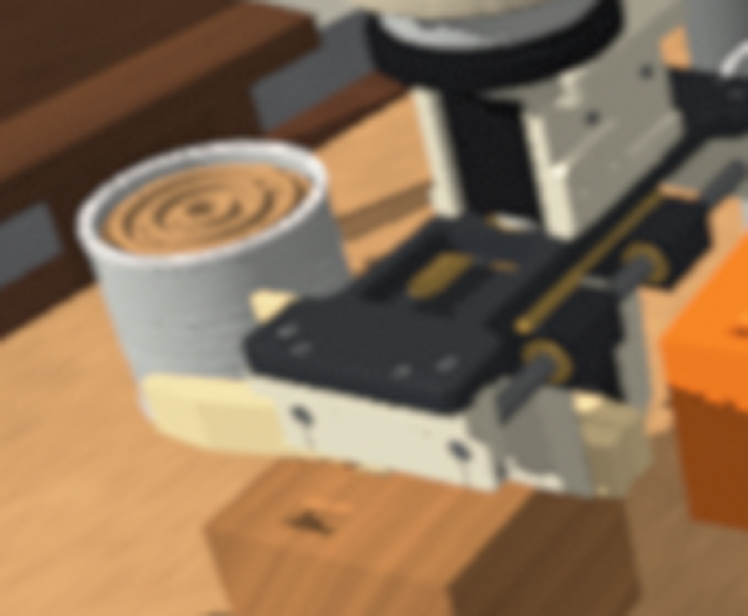

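The left jaw tip is at (150,410) and the right at (270,300), with the wick hidden between them and no contact force. I go on down.

Call:
{"op": "jog_arm", "data": {"rows": [[[0, 0, -0.6], [0, 0, 0], 0.2], [[0, 0, -1.1], [0, 0, 0], 0.2], [[0, 0, -1.4], [0, 0, 0], 0.2], [[0, 0, -1.6], [0, 0, 0], 0.2], [[0, 0, -1.6], [0, 0, 0], 0.2]]}}

```text
clock: 17.0
position: [0.5212, 0.2925, 0.101]
ee_rot: [0.192, -3.136, -0.005]
force: [0.5, -0.6, -1.4]
width: 0.261
gripper_force: 24.9
```

Call:
{"op": "jog_arm", "data": {"rows": [[[0, 0, -0.1], [0, 0, 0], 0.2], [[0, 0, -0.15], [0, 0, 0], 0.2], [[0, 0, -0.2], [0, 0, 0], 0.2], [[0, 0, -0.2], [0, 0, 0], 0.2]]}}

```text
clock: 17.5
position: [0.5212, 0.2925, 0.0991]
ee_rot: [-0.192, 3.136, 0.005]
force: [-0.1, 0.9, -1.1]
width: 0.256
gripper_force: 24.9
```

Call:
{"op": "jog_arm", "data": {"rows": [[[0, 0, -0.1], [0, 0, 0], 0.2], [[0, 0, -0.2], [0, 0, 0], 0.2], [[0, 0, -0.2], [0, 0, 0], 0.2]]}}

```text
clock: 17.88
position: [0.5212, 0.2925, 0.0973]
ee_rot: [-0.192, 3.135, 0.005]
force: [-2.3, -0.4, 1.9]
width: 0.257
gripper_force: 25.0
```

Call:
{"op": "jog_arm", "data": {"rows": [[[0, 0, 0], [0, 0, 0], 0.3], [[0, 0, 0], [0, 0, 0], 0.38], [[0, 0, 0], [0, 0, 0], 0.46], [[0, 0, 0], [0, 0, 0], 0.6], [[0, 0, 0], [0, 0, 0], 0.8], [[0, 0, 0], [0, 0, 0], 0.9], [[0, 0, 0], [0, 0, 0], 0.9]]}}

```text
clock: 18.75
position: [0.5212, 0.2925, 0.0971]
ee_rot: [0.192, -3.136, -0.005]
force: [-0.6, -0.2, 0.8]
width: 0.842
gripper_force: 0.0
```

Call:
{"op": "jog_arm", "data": {"rows": [[[0, 0, 1.5], [0, 0, 0], 0.9], [[0, 0, 4], [0, 0, 0], 0.9], [[0, 0, 7], [0, 0, 0], 0.9], [[-4, -4, 10], [0, 0, 0], 0.8], [[-8, -9, 12], [0, 0, 0], 0.8], [[-10, -14, 12], [0, 0, 0], 0.8], [[-10, -16, 12], [0, 0, 0], 0.8]]}}

```text
clock: 19.62
position: [0.4198, 0.1295, 0.2179]
ee_rot: [-0.189, 3.135, -0.001]
force: [0.7, -0.1, 0.2]
width: 0.797
gripper_force: 0.0
```

```bash
python3 - <<'E'
from h import *
s=grab("side"); d=grab("top"); o=arm.observe(); print(o["position"],o["clock"]); np.savez("/tmp/s4",**s); np.savez("/tmp/t4",**d)
a=cv2.resize(d["img"][90:240,110:260],None,fx=2.6,fy=2.6); b=cv2.resize(s["img"][200:350,60:210],None,fx=2.6,fy=2.6)
cv2.imwrite("pics/a6.png",np.hstack([a,b])[...,::-1])
for n,q in(("t",d),("s",s)):
    W=cloud(q); T=np.array([.5212,.2925,.0973]); a=np.radians(7); Rz=np.array([[np.cos(a),np.sin(a),0],[-np.sin(a),np.cos(a),0],[0,0,1]]); L=(W-T)@Rz.T*1000
    m=(W[...,2]>.107)&(W[...,2]<.13)&(abs(L[...,1])<35)&(L[...,0]>-35)&(L[...,0]<185); P=L[m]; print(n,len(P))
    for x in range(-40,190,15):
        Q=P[(P[:,0]>=x)&(P[:,0]<x+15)]
        if len(Q)>2: print(x,len(Q),"y",Q[:,1].min().round(),Q[:,1].max().round(),"z",np.median(Q[:,2]).round(1),Q[:,2].max().round(1))
E
```

```text
[0.42135121 0.12993329 0.21782107] 19.725
t 84
-25 45 y 10.0 22.0 z 19.3 22.6
-10 39 y 9.0 21.0 z 19.3 22.1
s 1799
-25 125 y -21.0 26.0 z 16.7 19.8
-10 161 y -21.0 24.0 z 17.5 20.3
5 163 y -20.0 23.0 z 17.7 19.9
20 164 y -17.0 20.0 z 17.7 20.1
35 194 y -16.0 20.0 z 18.6 24.4
50 126 y -15.0 18.0 z 18.7 24.1
65 127 y -17.0 18.0 z 17.2 19.8
80 181 y -16.0 18.0 z 18.4 27.6
95 116 y -16.0 18.0 z 18.4 27.3
110 152 y -16.0 17.0 z 17.9 20.2
125 136 y -16.0 17.0 z 18.2 20.5
140 120 y -15.0 15.0 z 18.1 20.7
155 34 y -10.0 10.0 z 17.6 20.0
```

View pics/a6.png

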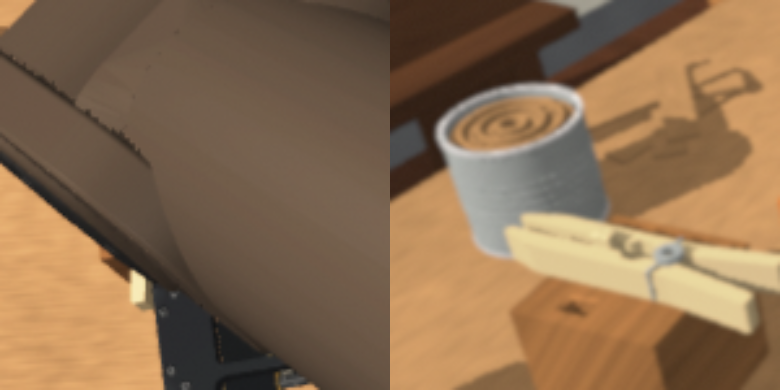

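The side half shows the peg lying flat on the block and shut on the wick. The wick nub is at about (622,243) and the coil at (668,252). The depth agrees: wick 47 mm ahead of the coil, peg top at 117 mm. Now I pinch the jaws.

Call:
{"op": "jog_arm", "data": {"rows": [[[3, 3, 0], [0, 0, 0], 0.7], [[6.5, 6.5, 0], [0, 0, 0], 0.7], [[10, 10, 0], [0, 0, 0], 0.7], [[13.5, 13.5, 0], [0, 0, 0], 0.7], [[15.7, 15.9, -1], [0, 0, 0], 0.7], [[16.7, 16.9, -3], [0, 0, 0], 0.7], [[16.7, 16.9, -5], [0, 0, 0], 0.7], [[16.7, 16.9, -7], [0, 0, 0], 0.7]]}}

```text
clock: 20.72
position: [0.5874, 0.3005, 0.1455]
ee_rot: [0.192, -3.135, -0.004]
force: [0.5, -0.1, 1.3]
width: 0.7
gripper_force: 0.0
```

Call:
{"op": "jog_arm", "data": {"rows": [[[0, 0, -1.5], [0, 0, 0], 0.7], [[0, 0, -3], [0, 0, 0], 0.7], [[0, 0, -4.2], [0, 0, 0], 0.7], [[0, 0, -4.85], [0, 0, 0], 0.7], [[0, 0, -4.85], [0, 0, 0], 0.7]]}}

```text
clock: 21.35
position: [0.5881, 0.3014, 0.0983]
ee_rot: [0.192, -3.135, -0.005]
force: [-0.5, -0.0, -0.6]
width: 0.699
gripper_force: 0.0
```

Call:
{"op": "jog_arm", "data": {"rows": [[[0, 0, 0], [0, 0, 0], 0.5], [[0, 0, 0], [0, 0, 0], 0.4], [[0, 0, 0], [0, 0, 0], 0.2], [[0, 0, 0], [0, 0, 0], 0.2], [[0, 0, 0], [0, 0, 0], 0.2], [[0, 0, 0], [0, 0, 0], 0.2]], "newtons": 20}}

```text
clock: 22.1
position: [0.5884, 0.3014, 0.0988]
ee_rot: [-0.192, 3.135, 0.005]
force: [0.1, -1.0, 2.0]
width: 0.345
gripper_force: 20.0
```

Pinched at 31.7 mm, as expected. I lift straight up.

Call:
{"op": "jog_arm", "data": {"rows": [[[0, 0, 0.4], [0, 0, 0], 0.2], [[0, 0, 1.2], [0, 0, 0], 0.2], [[0, 0, 2.4], [0, 0, 0], 0.2], [[0, 0, 4], [0, 0, 0], 0.2], [[0, 0, 5.8], [0, 0, 0], 0.2], [[0, 0, 7.6], [0, 0, 0], 0.2], [[0, 0, 9.4], [0, 0, 0], 0.2], [[0, 0, 11], [0, 0, 0], 0.2]]}}

```text
clock: 23.1
position: [0.5883, 0.3016, 0.2101]
ee_rot: [-0.192, 3.135, 0.006]
force: [-0.3, 0.0, -1.3]
width: 0.346
gripper_force: 20.0
```

Call:
{"op": "jog_arm", "data": {"rows": [[[0, 0, 1.2], [0, 0, 0], 0.2], [[0, 0, 2], [0, 0, 0], 0.2], [[0, 0, 2], [0, 0, 0], 0.2]]}}

```text
clock: 23.48
position: [0.5884, 0.3017, 0.2291]
ee_rot: [-0.192, 3.135, 0.006]
force: [-0.2, -0.1, 0.0]
width: 0.343
gripper_force: 20.0
```

```bash
python3 - <<'E'
from h import *
s=grab("side"); o=arm.observe(); print(o["position"],o["clock"],o["width"],o["joints"].round(2)); np.savez("/tmp/s5",**s)
save(s,"a7",(40,130,260,340),2.8)
d=grab("top"); W=cloud(d); m=(W[...,2]>.088)&(W[...,2]<.102)&(abs(W[...,0]-.636)<.07)&(abs(W[...,1]+.024)<.07); print(m.sum(), cv2.minEnclosingCircle((W[m][:,:2]*1000).astype(np.float32)) if m.sum()>5 else 0)
W=cloud(s); m=(W[...,2]>.090)&(W[...,2]<.1)&(abs(W[...,0]-.636)<.07)&(abs(W[...,1]+.024)<.07); P=W[m]*1000; print(len(P),P.min(0),P.max(0),cv2.fitEllipse(P[:,:2].astype(np.float32)))
E
```

```text
[0.5881891  0.30143759 0.22843568] 23.525 0.3433658535892233 [ 0.02  0.69 -1.    1.42  0.58  1.34  0.69]
0 0
240 [583.69492235 -72.86008801  90.01688963] [686.30325871  30.56687751  95.49836279] ((635.03955078125, -20.249746322631836), (96.17561340332031, 97.76155090332031), 33.18648147583008)
```

View pics/a7.png

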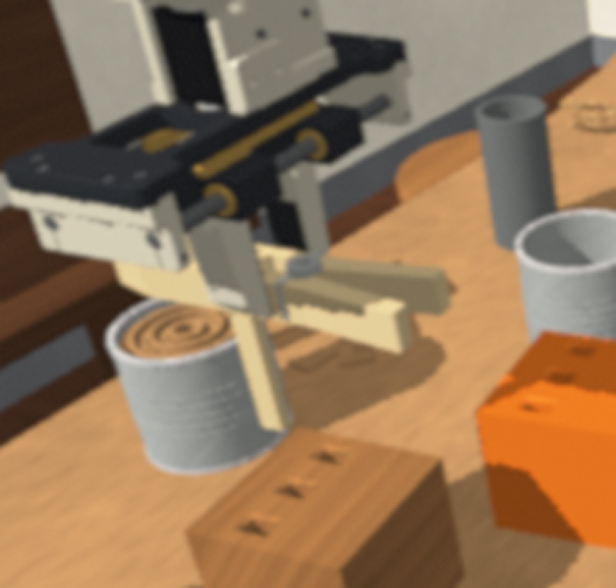

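The wick is clear of the block, hanging upright from (245,320) to (275,430) in the crop. I measure it relative to the TCP.

```bash
python3 - <<'E'
from h import *
s=dict(np.load("/tmp/s5.npz")); W=cloud(s); v,u=np.mgrid[:480,:640]
m=(u>120)&(u<150)&(v>240)&(v<288)&(W[...,2]>.125)&(W[...,2]<.215)&(abs(W[...,0]-.613)<.03)&(abs(W[...,1]-.303)<.03)
P=W[m]*1000; print(len(P))
for z in range(130,215,15):
    Q=P[(P[:,2]>=z)&(P[:,2]<z+15)]
    if len(Q): print(z,len(Q),Q.mean(0).round(1),Q.min(0).round(),Q.max(0).round())
print("zmin",P[:,2].min(), np.percentile(P[:,2],3))
W0=cloud(dict(np.load("/tmp/side.npz"))); m=(W0[...,2]>.105)&(abs(W0[...,0]-.612)<.03)&(abs(W0[...,1]-.302)<.03); print((W0[m]*1000).mean(0),"in-block wick, same camera")
E
```

```text
445
130 29 [611.3 307.9 142.2] [605. 302. 138.] [621. 311. 145.]
145 86 [611.2 307.7 152.3] [606. 301. 145.] [621. 311. 160.]
160 89 [610.9 307.8 167.4] [605. 301. 160.] [621. 311. 175.]
175 91 [611.2 307.7 182.3] [606. 301. 175.] [620. 311. 190.]
190 95 [611.1 308.  197.5] [605. 302. 190.] [620. 311. 205.]
205 55 [611.2 308.5 209.7] [606. 301. 206.] [620. 311. 215.]
zmin 137.9993758228846 142.29314481191372
[611.74801859 306.33031203 116.36684156] in-block wick, same camera
```

Call:
{"op": "jog_arm", "data": {"rows": [[[0.1, -1.5, 0], [0, 0, 0], 0.2], [[0.3, -4.5, 0], [0, 0, 0], 0.2], [[0.6, -8.5, 0], [0, 0, 0], 0.2], [[0.9, -13, 0], [0, 0, 0], 0.2], [[1.2, -17.5, 0], [0, 0, 0], 0.2], [[1.5, -22, 0], [0, 0, 0], 0.2], [[1.9, -26.5, 0], [0, 0, 0], 0.2], [[2.1, -29.5, 0], [0, 0, 0], 0.2]]}}

```text
clock: 24.58
position: [0.609, 0.0022, 0.2279]
ee_rot: [0.187, -3.135, -0.003]
force: [0.6, -0.1, -1.0]
width: 0.346
gripper_force: 20.0
```

Call:
{"op": "jog_arm", "data": {"rows": [[[0.1, -2, 0], [0, 0, 0], 0.2], [[0.1, -2.8, 0], [0, 0, 0], 0.2], [[0.1, -3, 0], [0, 0, 0], 0.2], [[0.1, -3, 0], [0, 0, 0], 0.2]]}}

```text
clock: 25.08
position: [0.6101, -0.0222, 0.2288]
ee_rot: [-0.195, 3.135, 0.006]
force: [-0.8, 0.3, -2.1]
width: 0.346
gripper_force: 20.0
```

```bash
python3 - <<'E'
from h import *
s=grab("side"); o=arm.observe(); print(o["position"],o["clock"],o["width"],o["joints"].round(2),o["ee_rot"])
W=cloud(s)
m=(W[...,2]>.12)&(W[...,2]<.215)&(abs(W[...,0]-.635)<.025)&(abs(W[...,1]+.022)<.025)
P=W[m]*1000
for z in range(120,215,15):
    Q=P[(P[:,2]>=z)&(P[:,2]<z+15)]
    if len(Q): print(z,len(Q),Q.mean(0).round(1),Q.min(0).round(),Q.max(0).round())
m=(W[...,2]>.090)&(W[...,2]<.1)&(abs(W[...,0]-.636)<.07)&(abs(W[...,1]+.024)<.07); P=W[m]*1000; print(len(P),P.min(0),P.max(0),cv2.fitEllipse(P[:,:2].astype(np.float32))[:2])
E
```

```text
[ 0.61013668 -0.02207148  0.22880622] 25.125 0.34241303594562583 [ 0.61  0.63 -1.06  1.55  0.56  1.3   1.17] [-0.19518647  3.13516956  0.0058025 ]
135 34 [634.4 -15.  144.6] [628. -21. 139.] [642. -12. 150.]
150 46 [633.8 -15.2 157.5] [626. -22. 150.] [643. -12. 164.]
165 50 [634.  -15.3 172.4] [628. -22. 165.] [642. -12. 180.]
180 48 [634.  -15.  187.3] [628. -21. 180.] [644. -11. 195.]
195 51 [634.3 -15.1 202.2] [627. -23. 195.] [642. -11. 210.]
210 19 [633.2 -15.1 212.7] [627. -20. 210.] [643. -12. 215.]
230 [584.75974144 -71.69953987  90.01730749] [686.2069519   29.98700697  95.16589725] ((635.3299560546875, -20.324262619018555), (96.21243286132812, 97.1867446899414))
```

Call:
{"op": "jog_arm", "data": {"rows": [[[0, -0.3, -1.5], [0, 0, 0], 0.2], [[0, -0.3, -3.5], [0, 0, 0], 0.2], [[0, -0.3, -5.5], [0, 0, 0], 0.2], [[0, -0.3, -7.5], [0, 0, 0], 0.2], [[0, -0.3, -9.5], [0, 0, 0], 0.2], [[0, -0.3, -11.2], [0, 0, 0], 0.2], [[0, -0.3, -12.3], [0, 0, 0], 0.2], [[0, -0.3, -12.7], [0, 0, 0], 0.2]]}}

```text
clock: 26.12
position: [0.6101, -0.0265, 0.101]
ee_rot: [0.192, -3.135, -0.005]
force: [0.5, 0.9, -1.9]
width: 0.347
gripper_force: 20.0
```

Call:
{"op": "jog_arm", "data": {"rows": [[[0, 0, -0.15], [0, 0, 0], 0.2], [[0, 0, -0.25], [0, 0, 0], 0.2], [[0, 0, -0.25], [0, 0, 0], 0.2]]}}

```text
clock: 26.5
position: [0.6105, -0.0265, 0.0995]
ee_rot: [-0.192, 3.135, 0.005]
force: [0.4, 0.5, -0.1]
width: 0.343
gripper_force: 20.0
```

Call:
{"op": "jog_arm", "data": {"rows": [[[0, 0, -0.1], [0, 0, 0], 0.2], [[0, 0, -0.15], [0, 0, 0], 0.2], [[0, 0, -0.15], [0, 0, 0], 0.2]]}}

```text
clock: 26.88
position: [0.6106, -0.0264, 0.0987]
ee_rot: [-0.192, 3.135, 0.004]
force: [-2.3, -1.3, 6.5]
width: 0.346
gripper_force: 20.0
```

Contact with the rim at 6.5 N. I release gently and back off straight up.

Call:
{"op": "jog_arm", "data": {"rows": [[[0, 0, 0.05], [0, 0, 0], 0.36], [[0, 0, 0.05], [0, 0, 0], 0.4], [[0, 0, 0.05], [0, 0, 0], 0.5], [[0, 0, 0.05], [0, 0, 0], 0.6], [[0, 0, 0.05], [0, 0, 0], 0.7], [[0, 0, 0.05], [0, 0, 0], 0.7]]}}

```text
clock: 27.62
position: [0.6102, -0.0265, 0.0981]
ee_rot: [-0.192, 3.136, 0.005]
force: [0.6, -0.3, 1.0]
width: 0.692
gripper_force: 0.0
```

Call:
{"op": "jog_arm", "data": {"rows": [[[0, 0, 1], [0, 0, 0], 0.7], [[0, 0, 3], [0, 0, 0], 0.7], [[0, 0, 6], [0, 0, 0], 0.7], [[0, 0, 10], [0, 0, 0], 0.7], [[-3, -4, 14], [0, 0, 0], 0.7], [[-6, -9, 15], [0, 0, 0], 0.7], [[-9, -14, 15], [0, 0, 0], 0.7], [[-9, -18, 15], [0, 0, 0], 0.7]]}}

```text
clock: 28.62
position: [0.5185, -0.2088, 0.2501]
ee_rot: [-0.19, 3.135, 0.001]
force: [0.5, -0.1, -0.3]
width: 0.703
gripper_force: 0.0
```

Call:
{"op": "jog_arm", "data": {"rows": [[[0, -4, 0], [0, 0, 0], 0.7], [[0, -8, 0], [0, 0, 0], 0.7], [[0, -8, 0], [0, 0, 0], 0.7]]}}

```text
clock: 29.0
position: [0.5197, -0.2903, 0.2489]
ee_rot: [-0.183, 3.136, 0.004]
force: [0.4, 0.7, -0.6]
width: 0.697
gripper_force: 0.0
```

```bash
python3 - <<'E'
from h import *
for n in("side","top"):
    s=grab(n); W=cloud(s); o=arm.observe(); print(n,o["position"],o["clock"])
    m=(W[...,2]>.1)&(W[...,2]<.135)&(abs(W[...,0]-.61)<.12)&(abs(W[...,1]+.03)<.06); P=W[m]*1000; print(len(P))
    for x in range(500,720,15):
        Q=P[(P[:,0]>=x)&(P[:,0]<x+15)]
        if len(Q)>2: print(x,len(Q),"y",Q[:,1].min().round(),Q[:,1].max().round(),"z",np.median(Q[:,2]).round(1),Q[:,2].max().round(1))
    m=(W[...,2]>.085)&(W[...,2]<.098)&(abs(W[...,0]-.636)<.07)&(abs(W[...,1]+.024)<.07); P=W[m]*1000; print("rim",len(P),P.min(0).round(),P.max(0).round())
    t=P=W[(W[...,2]>.118)&(W[...,2]<.13)&(abs(W[...,0]-.636)<.03)&(abs(W[...,1]+.024)<.03)]*1000; print("wick top",len(P),P.mean(0).round(1))
    m=(W[...,2]>.088)&(W[...,2]<.11)&(abs(W[...,0]-.556)<.07)&(abs(W[...,1]+.317)<.07); P=W[m]*1000; print("packed",len(P),P.mean(0).round(1) if len(P) else 0)
E
```

```text
side [ 0.52011702 -0.28769755  0.24910276] 29.05
1082
515 62 y -58.0 -11.0 z 108.3 117.2
530 118 y -59.0 -10.0 z 110.9 117.2
545 104 y -52.0 -10.0 z 112.4 117.0
560 99 y -50.0 -11.0 z 113.0 117.5
575 101 y -47.0 -10.0 z 114.6 121.5
590 75 y -38.0 -8.0 z 114.9 120.5
605 83 y -41.0 -6.0 z 112.4 117.6
620 100 y -39.0 -5.0 z 114.6 124.2
635 74 y -38.0 -2.0 z 114.6 124.0
650 82 y -36.0 -1.0 z 113.9 116.9
665 82 y -37.0 1.0 z 114.0 116.7
680 68 y -32.0 -2.0 z 114.0 117.3
695 34 y -26.0 -3.0 z 113.4 116.8
rim 281 [570. -23.  85.] [704.  31.  98.]
wick top 26 [635.4 -20.1 121.7]
packed 311 [ 555.9 -311.5   90.9]
top [ 0.52043403 -0.28605762  0.24923287] 29.1
1153
515 63 y -61.0 -15.0 z 115.0 121.1
530 90 y -61.0 -16.0 z 116.9 120.6
545 103 y -56.0 -15.0 z 117.0 122.2
560 92 y -52.0 -16.0 z 116.8 120.9
575 117 y -49.0 -14.0 z 117.8 123.7
590 105 y -46.0 -13.0 z 117.4 124.1
605 72 y -44.0 -12.0 z 116.3 119.9
620 135 y -42.0 -9.0 z 116.9 128.9
635 98 y -40.0 -8.0 z 117.5 127.1
650 92 y -39.0 -5.0 z 116.7 119.9
665 94 y -36.0 -4.0 z 116.6 121.8
680 73 y -35.0 -6.0 z 116.6 120.8
695 19 y -28.0 -7.0 z 116.6 120.1
rim 353 [569. -74.  85.] [693.  26.  98.]
wick top 111 [635.7 -23.9 120.6]
packed 764 [ 541.1 -314.6   91.8]
```

The peg is level across the rim (top at 117 mm), the wick is centred, and the gripper is clear.

```bash
python3 -c "
from cell import arm
print(arm.sign_off())"
```

```text
the job is handed in; nothing more can be done
None
```

The job is handed in at about 29 s: the peg lies level across the empty tin's rim with the wick hanging in the middle, and the arm never went near the loose packed tin except well above it while backing off.

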